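# Tare the tin, then weigh the rooks

### The job

I need the weight of the two rooks without the tin: set the empty steel tin gently in the middle of the kitchen scale's round platform and let go of it. Then press the tare key, the long one to the right of the display, right down and release it, touching neither the tin nor the platform meanwhile and keeping off the small round on/off key. Last, put both rooks in the tin without dropping them and leave the tin standing on the platform, with the tare key not pressed again once a rook is in and the other games things left where they are.

Things in the scene. Friction and masses are not known exactly. Their poses are not given: they have to be found in the camera images.
- scale: White digital kitchen scale, fixed; housing top 26 mm above the table. Origin on the table, below the axis of the round platform; its -x is the front (display and keys, roughly towards the robot), -y its right seen from the front. Housing from 140 mm before the origin to 80 mm behind it, 85 mm to either side. The display lies on the front strip between the two keys.
- platform: Round stainless platform of the scale, 150 mm in diameter; this point is the centre of its flat top face, 42 mm above the table.
- tare_top (a point): Centre of the top face of the tare key: a grey bar key 34 mm long (along the scale's y), 18 mm wide, at the right-hand end of the front strip (115 mm before the platform's axis, 58 mm to its right). Its top is 32 mm above the table, 6 mm above the housing. It goes straight down.
- tare (a joint): Travel of the tare key in m: 0 released, 0.004 fully down; a spring needs about 1 N to start it and 4 N to hold it fully down, and brings it back.
- power (a joint): Travel of the on/off key in m, same spring and 4 mm stroke as the tare key. The scale is already on: leave it alone.
- power_top (a point): Centre of the top face of the on/off key: a small grey round key 14 mm in diameter at the left-hand end of the front strip, level with the tare key and 120 mm away from it.
- tin: The empty tin, about 0.26 kg; origin at the centre of its underside. Wall 8 mm thick all round; it can be pinched by the wall from above, one finger inside and one outside (middle of the neck's wall: 55.5 mm from the centre).
- tin_mid (a point): Centre of the low, round, double-walled stainless steel tin, open at the top, z up, half-way up its 46 mm height. Outside 124 mm in diameter up to 30 mm height, above that a screw neck 119 mm in diameter; inside 108 mm in diameter, 103 mm in the neck; inner floor 6 mm above the underside.
- rook_a: One rook as a whole; origin at the centre of its foot. See point rook_a_mid.
- rook_a_mid (a point): Centre of a plain light-wood chess rook, half-way up its 60 mm height, z up along the piece: foot 34 mm in diameter (lowest 8 mm), waist about 22 mm, straight crown 27 mm in diameter from 42 to 60 mm above the foot, with six battlements. About 45 g. Stands on the folded chessboard.
- rook_b: The other rook as a whole; origin at the centre of its foot. See point rook_b_mid.
- rook_b_mid (a point): Centre of the second rook, same shape and size as rook_a, on the same board.
- board: Folded chessboard lying flat, fixed: 304 mm along its own x, 160 mm along y, 24 mm thick, chequered light and dark wood; origin at the centre of its underside. The two rooks, the pawn and the bishop stand on it, in any order along its length.
- pawn_mid (a point): Bystander: centre of a light-wood pawn with a ball head, 51 mm tall, foot 31 mm, on the board.
- bishop_mid (a point): Bystander: centre of a light-wood bishop with a pointed head, 76 mm tall, foot 34 mm, on the board.
- lid_mid (a point): Bystander: centre of the tin's steel screw lid, a disc 128 mm in diameter and 19 mm thick lying flat beyond the tin.
- cup_mid (a point): Bystander: centre of the red silicone dice cup, 85 mm tall, 76 mm wide at the mouth, standing on the robot's side of the tin.
- die_a_mid (a point): Bystander: centre of an ivory-white 20 mm die lying just in front of the scale.
- die_b_mid (a point): Bystander: centre of a second 20 mm die, also just in front of the scale.

How it is judged:
On the way, in this order (a step that is already met when the one before it is completed fails the run):
1. the empty tin stands upright in the middle of the scale's platform, released (horizontal distance between tin_mid and platform below 0.02 m and angle between tin_mid's own z axis and vertical below 0.06 rad and contact force between tin and platform above 0.5 N and contact force between each of the arm, the fingers and tin below 0.1 N and contact force between each of the arm, the fingers and platform below 0.1 N and not (horizontal distance between rook_a_mid and tin_mid below 0.05 m and z of rook_a_mid in the frame of tin_mid below 0.037 m) and not (horizontal distance between rook_b_mid and tin_mid below 0.05 m and z of rook_b_mid in the frame of tin_mid below 0.037 m)), for 0.2 s.
2. the tare key is pressed down while the empty tin stands on the platform and the robot touches neither tin nor platform (all of step 1 and value of joint tare above 0.0025 m), for 0.1 s.
At the end, for the whole second after the job is handed in: Both rooks are inside the tin (standing or lying), at rest; the tin stands upright on the scale's platform with its centre within 20 mm of the platform's; the tare key, pressed at least 2.5 mm of its 4 mm once the empty tin stood there, is up again (horizontal distance between tin_mid and platform below 0.02 m and angle between tin_mid's own z axis and vertical below 0.06 rad and contact force between tin and platform above 0.5 N and horizontal distance between each of rook_a_mid, rook_b_mid and tin_mid below 0.05 m and z of each of rook_a_mid, rook_b_mid in the frame of tin_mid below 0.037 m and value of joint tare below 0.001 m and linear speed of each of tin, rook_a, rook_b below 0.02 m/s); the robot touches nothing.
It fails at once if the tare key is pressed while a rook is in the tin (value of joint tare above 0.002 m and ((horizontal distance between rook_a_mid and tin_mid below 0.05 m and z of rook_a_mid in the frame of tin_mid below 0.037 m) or (horizontal distance between rook_b_mid and tin_mid below 0.05 m and z of rook_b_mid in the frame of tin_mid below 0.037 m))).
It fails at once if the on/off key is pressed (more than 2 mm) (value of joint power above 0.002 m).
It fails at once if the tin or a rook is let fall (from more than about 4 cm) ((linear speed of tin above 0.9 m/s and contact force between the fingers and tin below 0.05 N) or (linear speed of rook_a above 0.9 m/s and contact force between the fingers and rook_a below 0.05 N) or (linear speed of rook_b above 0.9 m/s and contact force between the fingers and rook_b below 0.05 N)).
It fails at once if another piece (lid, dice cup, pawn, bishop, a die) is shifted by more than 25 mm (distance of any of lid_mid, cup_mid, pawn_mid, bishop_mid, die_a_mid, die_b_mid from where it was at the start of the episode above 0.025 m).
It also fails if it takes over 72 s, if anything falls off the work surface, if the arm or the gripper's body presses on something with over 40 N, if the wrist force passes 120 N, or if a joint passes its speed limit or range.

### The arm

A 6-joint arm with a two-finger parallel gripper is mounted at the origin on the work surface. World frame = base frame: x ahead of the robot, y to its left, z up, the work surface at z = 0. Lengths are in m, angles in rad, forces in N, time in s.
With the tool pointing down it reaches from about 0.3 to 0.85 m from the base axis. Payload 5.4 kg.
Tool frame: the origin (TCP) lies midway between the tips of the shut fingers; the grasp point (between the pads) lies 19 mm behind it; z points along the fingers, x is the direction in which the jaws open and shut, and the axes are right-handed (so a half turn about z gives the same grasp; the last joint's range is limited). The gripper opens to 85 mm and grips with 20 to 120 N. Pads are 22 mm wide; open, the fingers measure 114 mm over their backs; the gripper's body (76 mm by 85 mm) begins 54 mm behind the grasp point. The pads swing forward as they close: fully open they stand 13 mm farther back than shut.
Start: joints at [0.902, 0.158, 1.597, -0, 1.386, -0.21], TCP at [0.255, 0.516, 0.231] pointing down, gripper open.
Joint ranges: [-2.91, 2.91], [-0.94, 2.29], [0.18, 2.7], [-1.29, 4.43], [0.17, 2.64], [-3, 3]. Speed limits (rad/s): [2.57, 2.57, 3.14, 3.14, 3.14, 3.14].

### API

Orientations are given as a rotation vector (axis times angle).
In Python, from rig import ctrl gives the robot as it stands.
- The arm moves only by the tool apply_moves, never from a script. Its argument "deltas" is a list of rows, each a list of 4 numbers: the shift along the tool's x, y, z in mm, then the turn about the tool's z in degrees. In form: [[x, y, z, roll], ...]. A call has 1 to 20 rows; each row shifts and turns the pose as measured when the row begins, along the tool's axes as they then stand; what a row does not reach is not made up. A row lasts 1/8 s, in which the tool goes at most 62.5 mm and 10.7 degrees, less where a joint would pass 70% of its speed; a pose out of reach is approached as far as the arm can. A call is refused whole if a number of a shift passes 62.5 or a number of a turn 10.7, either way. A call with a gripper value outside its range is refused whole. "fingers" is the opening, from -1 (shut) to 1 (fully open), set as the call begins (left out, the last holds). The fingers move at their own pace and stop on an object; "force" is the grip in N (left out, the last holds). Time passes only in rows, so rows that do not move let the fingers close. It gives the time, the measured TCP pose, the force and the opening at its end, in the units of the state.
- ctrl.get_state(): the state, without advancing time (a new reading comes with each control period).
- ctrl.read_camera(name): name is "side" or "top"; returns a dict with "img" (400x640x3 uint8, red, green, blue), "vertical_fov" (degrees; the focal length in pixels is half the picture's height over the tangent of half this angle, whatever the lens; pixels are square), "cx", "cy" (the principal point, pixels), "eye" and "rotation" of the camera in the world. Camera axes: x right, y up, looking along -z (the intrinsics and any distortion apply to the point x, -y, -z); pixel columns grow to the right and rows downward; lengths in m; the calibration is good to about 2 mm. A picture is of the moment at which its call begins. There is no depth.
- ctrl.hand_in(): hands the job in, once; it reports no verdict.
Trained networks look in the newest picture that a camera, given by its name, has taken for a name from the list of things; names that differ only in an ending like _2 or _b are one class to them, and where a whole thing is asked for, a point or a joint stands for the part that bears it (a point fixed in the world has none). Each returns a list of dicts, best first, with "p" (0 to 1); they miss things now and then, are a little off and sometimes report something else, mostly with a low value. They report only what shows in the picture. A call takes as long as a camera call.
- ctrl.outline_of(camera, label): "mask" (400x640 bool, what is visible of it) and "box" ([centre column, centre row, width, height] in pixels, round what is visible of it).
The state is a dict: "time_s": time; "q": joint angles; "joint_vel": joint speeds; "effort": joint torques, N m; "tool_pos": TCP position; "tool_rot": TCP orientation; "force": force on the tool from outside, world axes, zero at the start; "moment": the same for the moment, N m; "finger_gap": opening from 0.0 (shut) to 1.0 (fully open).
Only numpy, scipy, OpenCV 4.12 (cv2) and the standard library are available. Lean on these libraries where they do the work, as an engineer would, in place of code of your own. Each camera call takes 0.05 s, during which the arm holds its last target. There are 200 camera calls.

## Working session

There is one attempt and no reset: what is moved stays moved. The work goes in short steps, Python scripts to look and compute and a tool call to move; the robot and the scene stay as the last step left them, time stands still between calls to the robot, and variables do not carry over. Pictures are saved under pics/ and viewed, about 8 in all and at most 12, crops included, and the job is handed in when it is done.

Besides the shell and the picture viewer there is one more tool, called as name([rows], argument=value, ...), one row to a line, values as JSON. apply_moves: Moves the arm, as the interface text tells. Its arguments: {"type":"object","properties":{"deltas":{"type":"array","items":{"type":"array","items":{"type":"number"}}},"fingers":{"type":"number"},"force":{"type":"number"}},"required":["deltas"]}

```bash
ls; mkdir -p pics
python3 - <<'E'
from rig import ctrl
import cv2
s=ctrl.get_state();print(s)
for n in("side","top"):
    c=ctrl.read_camera(n);cv2.imwrite(f"pics/{n}0.png",c["img"][:,:,::-1])
    print(n,{k:v for k,v in c.items() if k!="img"})
E
```

```text
pics
{'time_s': 0.0, 'q': array([ 9.01909213e-01,  1.59037989e-01,  1.59826605e+00,  1.71348350e-05,
        1.38615133e+00, -2.10085396e-01]), 'joint_vel': array([-3.83127050e-05,  6.61657870e-04, -3.37797454e-04,  2.87138505e-03,
        1.40458299e-04,  6.74873837e-04]), 'effort': array([ 1.61536136e-04, -3.96008492e+01, -3.31425905e+01, -2.21843629e-04,
        8.68175179e-03,  2.53962730e-05]), 'tool_pos': array([0.25428035, 0.51505298, 0.23030615]), 'tool_rot': array([ 2.66786728,  1.65777339, -0.00276107]), 'force': array([0.13448392, 0.35882381, 0.7447865 ]), 'moment': array([0.01877599, 0.02632197, 0.01796852]), 'finger_gap': 0.9998526122339826}
side {'vertical_fov': 45.808036714786255, 'cx': 323.286369457049, 'cy': 201.6673970921252, 'eye': array([ 0.09358627, -0.83219799,  0.750643  ]), 'rotation': array([ 0.92489881, -0.21885152, -0.40574468])}
top {'vertical_fov': 50.64407351118227, 'cx': 320.5232345019146, 'cy': 195.13601352022212, 'eye': array([0.42061295, 0.00419432, 1.23360682]), 'rotation': array([ 0.0493349 , -0.04288649, -1.57797623])}
```

View pics/top0.png

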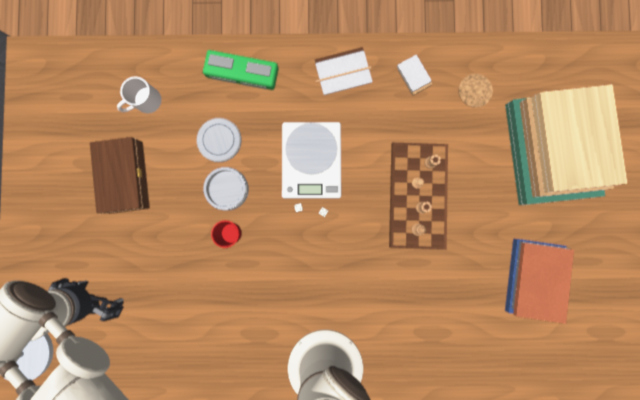

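View pics/side0.png

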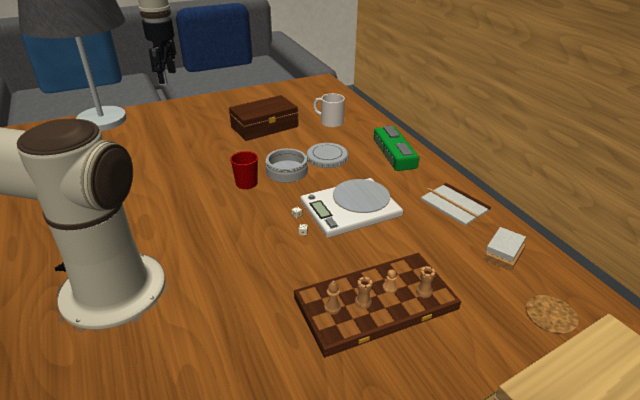

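```bash
cat > h.py <<'E'
from rig import ctrl
import numpy as np, cv2
from scipy.spatial.transform import Rotation as R
from scipy.optimize import least_squares
def proj(c,P):
    p=(np.atleast_2d(P)-c["eye"])@R.from_rotvec(c["rotation"]).as_matrix()
    f=200/np.tan(np.radians(c["vertical_fov"])/2)
    return np.c_[c["cx"]+f*p[:,0]/-p[:,2],c["cy"]+f*p[:,1]/p[:,2]]
def unproj(c,uv,z):
    f=200/np.tan(np.radians(c["vertical_fov"])/2)
    d=R.from_rotvec(c["rotation"]).apply([(uv[0]-c["cx"])/f,-(uv[1]-c["cy"])/f,-1])
    return c["eye"]+d*(z-c["eye"][2])/d[2]
def rev(prof):  # [(r,z)...] surface of revolution
    a=np.linspace(0,2*np.pi,48,endpoint=False)
    return np.array([[r*np.cos(t),r*np.sin(t),z] for r,z in prof for t in a])
ROOK=rev([(.017,0),(.017,.008),(.011,.015),(.0135,.042),(.0135,.060)])
TIN=rev([(.062,0),(.062,.03),(.0595,.03),(.0595,.046)])
PLAT=rev([(.075,.030),(.075,.042)])
def boxfit(obs,M,z0,x0):
    """obs: [(cam,mask)], fits x,y"""
    def e(p):
        out=[]
        for c,b in obs:
            q=proj(c,M+[p[0],p[1],z0]); lo,hi=q.min(0),q.max(0)
            out+=[lo[0]-(b[0]-b[2]/2),hi[0]-(b[0]+b[2]/2),lo[1]-(b[1]-b[3]/2),hi[1]-(b[1]+b[3]/2)]
        return out
    r=least_squares(e,x0); return r.x,np.round(r.fun,1)
E
python3 - <<'E'
from h import *
C={n:ctrl.read_camera(n) for n in("side","top")}
D={}
for l in("tin","platform","rook_a","scale","tare_top","power_top","pawn_mid","bishop_mid","lid_mid","cup_mid","die_a_mid","board"):
    for n in C:
        for d in ctrl.outline_of(n,l)[:3]:
            if d["p"]<.2: continue
            D.setdefault((l,n),[]).append(d)
            c=C[n]; m=d["mask"]; v,u=np.nonzero(m)
            print(l,n,round(d["p"],2),np.round(d["box"],1),"cen",round(u.mean(),1),round(v.mean(),1),len(u),"xy@z=.04",unproj(c,(u.mean(),v.mean()),.04)[:2].round(4))
for l,M,z in(("tin",TIN,0),("platform",PLAT,0)):
    for ns in(("top",),("side",),("top","side")):
        try: print(l,ns,boxfit([(C[n],D[l,n][0]["box"]) for n in ns],M,z,[.55,.1]))
        except KeyError as e: print(e)
for i,d in enumerate(D["rook_a","top"]): 
    print("rook",i,boxfit([(C["top"],d["box"])],ROOK,.024,[.5,-.3]))
for i,d in enumerate(D["rook_a","side"]): 
    print("rook side",i,boxfit([(C["side"],d["box"])],ROOK,.024,[.5,-.3]))
for d in D["scale","top"]+D["board","top"]:
    print(cv2.minAreaRect(np.argwhere(d["mask"])[:,::-1].astype(np.float32)))
E
```

```text
tin side 0.57 [286.6 166.9  39.8  35.7] cen 286.5 164.9 1253 xy@z=.04 [0.5027 0.2549]
tin top 0.61 [226.8 189.6  46.9  44.6] cen 225.7 189.0 1520 xy@z=.04 [0.5103 0.2775]
platform side 0.66 [361.4 196.9  51.1  32.1] cen 361.0 195.6 1542 xy@z=.04 [0.6225 0.0326]
platform side 0.21 [376.8 302.  169.7 100.7] cen 373.0 304.5 8651 xy@z=.04 [ 0.4621 -0.3032]
platform top 0.51 [419.9 195.9  63.8 108.9] cen 417.9 196.5 5722 xy@z=.04 [ 0.4846 -0.2664]
platform top 0.49 [415.8 184.8  10.4   9.4] cen 417.0 182.8 82 xy@z=.04 [ 0.5236 -0.2646]
rook_a side 0.75 [427.4 284.   16.1  29.3] cen 425.6 281.9 416 xy@z=.04 [ 0.5927 -0.296 ]
rook_a side 0.69 [361.9 295.5  17.8  26.7] cen 363.7 293.4 395 xy@z=.04 [ 0.4599 -0.2698]
rook_a side 0.41 [389.  283.   13.4  24.3] cen 390.5 281.8 259 xy@z=.04 [ 0.5266 -0.2649]
rook_a top 0.73 [424.4 207.1  15.5  12.7] cen 422.8 207.4 143 xy@z=.04 [ 0.4537 -0.2793]
rook_a top 0.72 [432.4 161.2  17.   14.2] cen 432.0 161.6 140 xy@z=.04 [ 0.5835 -0.3084]
rook_a top 0.46 [333.2 191.9  11.2   5.6] cen 331.3 189.1 84 xy@z=.04 [ 0.5076 -0.0219]
scale side 0.95 [351.7 208.
[... 2369 characters left out ...]
174936]), array([-0.3,  0.3,  0.3, -0.3]))
rook 1 (array([ 0.58409463, -0.30703979]), array([ 0.3, -0.3,  0.2, -0.2]))
rook 2 (array([ 0.49978234, -0.02736088]), array([-0.4,  0.4, -3.3,  3.4]))
rook side 0 (array([ 0.58489092, -0.31203036]), array([-1.7,  1.6, -1.4,  1.2]))
rook side 1 (array([ 0.44892156, -0.28327958]), array([ 0.3, -0.3, -3.1,  2.9]))
rook side 2 (array([ 0.51563104, -0.27656616]), array([-2.2,  2.1, -3.9,  3.6]))
((311.0, 160.0), (76.0, 58.0), 90.0)
((418.7079162597656, 195.3899383544922), (58.03221130371094, 106.91358184814453), 1.4688007831573486)
((323.0000305175781, 212.00003051757812), (5.656853675842285, 5.656853675842285), 45.0)
((331.5, 189.0), (6.0, 11.0), 90.0)
```

apply_moves([
  [0,0,0,-8.7],
  [0,0,0,-8.7],
  [0,0,0,-8.7],
  [-42,37,0,0],
  [-42,37,0,0],
  [-42,37,0,0],
  [-42,37,0,0],
  [-42,37,0,0],
  [-42,37,10,0],
  [-41,34,30,0],
  [0,0,30,0],
  [0,0,0,0],
], fingers=-0.2, force=70)

```text
time_s: 2.9
tool_pos: [0.5242, 0.2175, 0.1616]
tool_rot: [2.204, 2.236, 0.01]
force: [0.2, 0.1, 0.1]
finger_gap: 0.4
```

```bash
cat >> h.py <<'E'
def tool():
    s=ctrl.get_state(); A=R.from_rotvec(s["tool_rot"]).as_matrix()
    print("t",round(s["time_s"],2),"pos",(s["tool_pos"]*1000).round(1),"xang",np.degrees(np.arctan2(A[1,0],A[0,0])).round(1),"tilt",np.degrees(np.arccos(-A[2,2])).round(2),"gap",round(s["finger_gap"],3),"F",s["force"].round(1))
    return s,A
def togo(target):
    s,A=tool(); print("to go (tool mm)",(A.T@(np.array(target)-s["tool_pos"])*1000).round(1))
def cfit(c,mask,M,z0,x0):
    v,u=np.nonzero(mask)
    def e(p):
        h=cv2.convexHull(proj(c,M+[p[0],p[1],z0]).astype(np.float32)); m=cv2.moments(h)
        return [m["m10"]/m["m00"]-u.mean(),m["m01"]/m["m00"]-v.mean()]
    return least_squares(e,x0,diff_step=1e-3).x
E
python3 - <<'E'
from h import *
C={n:ctrl.read_camera(n) for n in("side","top")}
for n in C:
    cv2.imwrite(f"pics/{n}1.png",cv2.resize(C[n]["img"][90:270,170:350,::-1],None,fx=3,fy=3,interpolation=2))
    for d in ctrl.outline_of(n,"rook_a")[:2]: print("rook",n,d["p"],cfit(C[n],d["mask"],ROOK,.024,[.5,-.29]).round(4))
    d=ctrl.outline_of(n,"tin")[0]; print("tin",n,d["p"],cfit(C[n],d["mask"],TIN,0,[.51,.277]).round(4))
togo([.510,.222,.029])
E
```

```text
rook side 0.72 [ 0.4547 -0.2771]
tin side 0.72 [0.5148 0.2833]
rook top 0.6 [ 0.454  -0.2803]
rook top 0.48 [ 0.5833 -0.3054]
tin top 0.67 [0.4885 0.2915]
t 3.2 pos [526.3 219.2 165.8] xang 91.0 tilt 0.84 gap 0.402 F [-0.1  0.7  0.2]
to go (tool mm) [  2.6 -18.2 136.6]
```

apply_moves([
  [2,-14,25,0],
  [1,-4,25,0],
  [0,0,25,0],
  [0,0,5,0],
  [0,0,0,0],
])

```text
time_s: 3.82
tool_pos: [0.512, 0.2254, 0.0899]
tool_rot: [2.189, 2.235, 0.034]
force: [0.4, -0.7, 1.0]
finger_gap: 0.403
```

Run:
```python
from h import *
C={n:ctrl.read_camera(n) for n in("side","top")}
ims=[cv2.resize(C[n]["img"][r:r+100,c:c+120,::-1],None,fx=4,fy=4,interpolation=2) for n,r,c in(("side",110,230),("top",140,170))]
cv2.imwrite("pics/a1.png",cv2.resize(np.hstack(ims),None,fx=.83,fy=.83))
togo([.510,.222,.029])
```

```text
t 3.92 pos [512.3 225.3  90.2] xang 91.2 tilt 1.52 gap 0.398 F [-0.2 -0.1  0.3]
to go (tool mm) [-3.6 -4.  61.1]
```

View pics/a1.png

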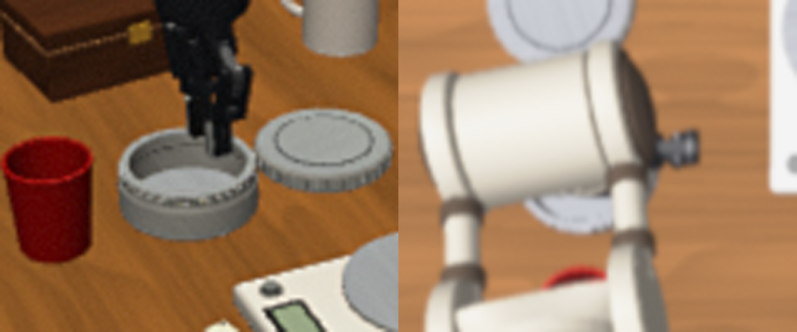

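apply_moves([
  [-2,-3,15,0],
  [-1,-1,15,0],
  [0,0,15,0],
  [0,0,8,0],
  [0,0,0,0],
])

```text
time_s: 4.55
tool_pos: [0.51, 0.2223, 0.034]
tool_rot: [2.189, 2.234, 0.036]
force: [0.3, -0.1, -0.0]
finger_gap: 0.399
```

Run:
```python
from h import *
C={n:ctrl.read_camera(n) for n in("side","top")}
togo([.510,.222,.029]); s,A=tool(); c=C["side"]
print(proj(c,s["tool_pos"]), proj(c,[s["tool_pos"]+A[:,0]*k for k in(-.017,.017)]),A.round(3))
im=c["img"][100:220,220:360,::-1]
cv2.imwrite("pics/a2.png",cv2.resize(im,None,fx=5,fy=5,interpolation=2))
```

```text
t 4.65 pos [510.7 222.5  35.1] xang 91.2 tilt 1.66 gap 0.403 F [ 1.  -0.5  1.4]
to go (tool mm) [-0.5 -0.9  6. ]
t 4.65 pos [510.7 222.5  35.1] xang 91.2 tilt 1.66 gap 0.403 F [ 1.  -0.5  1.4]
[[293.46137504 171.24280885]] [[295.91193716 174.20849723]
 [291.05513948 168.33076479]] [[-0.021  0.999  0.028]
 [ 1.     0.02   0.007]
 [ 0.006  0.028 -1.   ]]
```

View pics/a2.png

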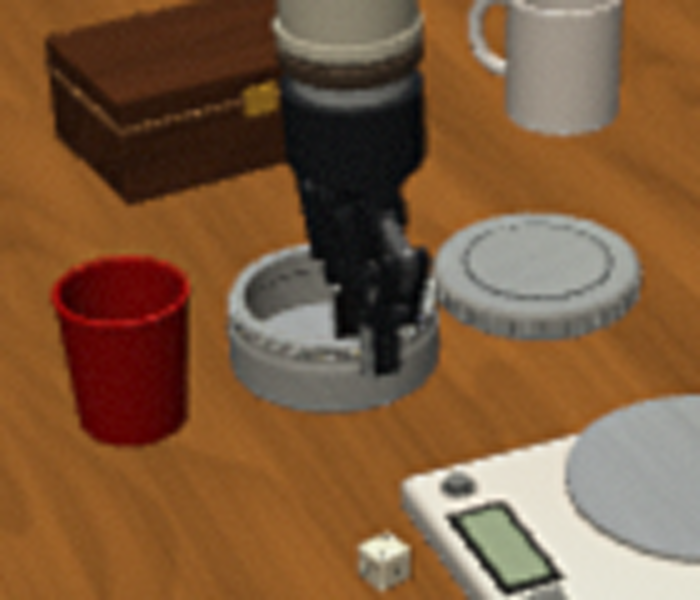

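apply_moves([
  [0,-1,5,0],
  [0,0,0,0],
])

```text
time_s: 4.9
tool_pos: [0.5105, 0.2227, 0.0306]
tool_rot: [2.187, 2.232, 0.041]
force: [-0.9, -0.4, 0.2]
finger_gap: 0.403
```

apply_moves([
  [0,0,0,0],
  [0,0,0,0],
  [0,0,0,0],
  [0,0,0,0],
], fingers=-1, force=70)

```text
time_s: 5.4
tool_pos: [0.511, 0.2227, 0.0312]
tool_rot: [2.186, 2.232, 0.042]
force: [-0.3, -0.3, -0.3]
finger_gap: 0.088
```

apply_moves([
  [0,0,-10,0],
  [0,0,-20,0],
  [0,0,-20,0],
  [0,0,-20,0],
  [0,0,-10,0],
  [0,0,0,0],
])

```text
time_s: 6.15
tool_pos: [0.5063, 0.2216, 0.1134]
tool_rot: [2.188, 2.234, 0.036]
force: [1.1, -0.6, -2.2]
finger_gap: 0.087
```

Run:
```python
from h import *
c=ctrl.read_camera("side")
togo([.623,-.0215,.12])
cv2.imwrite("pics/a3.png",cv2.resize(c["img"][80:200,220:360,::-1],None,fx=4,fy=4,interpolation=2))
```

```text
t 6.2 pos [505.9 221.5 112.8] xang 91.2 tilt 1.5 gap 0.086 F [-0.4  0.5 -3.7]
to go (tool mm) [-245.4  112.1   -5.6]
```

View pics/a3.png

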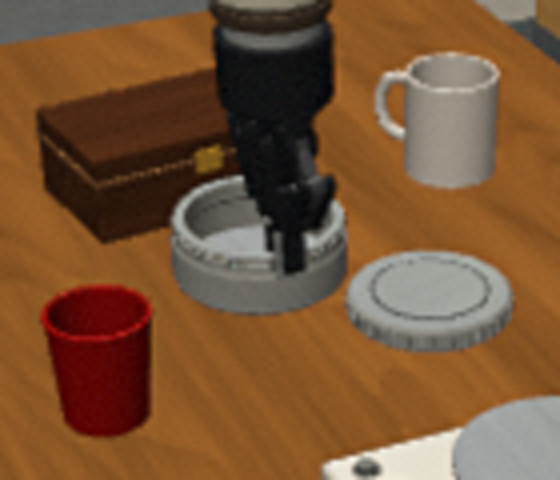

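apply_moves([
  [-12,6,-3,0],
  [-25,11,-3,0],
  [-30,14,0,0],
  [-30,14,0,0],
  [-30,14,0,0],
  [-30,14,0,0],
  [-30,14,0,0],
  [-25,11,0,0],
  [-15,7,0,0],
  [-6,3,0,0],
  [0,0,0,0],
  [0,0,0,0],
])

```text
time_s: 7.7
tool_pos: [0.6186, -0.023, 0.1121]
tool_rot: [2.196, 2.24, 0.019]
force: [-0.5, 0.9, -1.9]
finger_gap: 0.087
```

Run:
```python
from h import *
C={n:ctrl.read_camera(n) for n in("side","top")}
togo([.624,-.0215,.073]); s,A=tool()
for n in C:
    d=ctrl.outline_of(n,"tin")[0]; print("tin",n,d["p"],cfit(C[n],d["mask"],TIN,s["tool_pos"][2]-.031,[.61,.03]).round(4))
```

```text
t 7.8 pos [618.7 -22.9 112.3] xang 91.2 tilt 0.76 gap 0.085 F [-0.6 -0.7 -2.7]
to go (tool mm) [ 1.1  4.8 39.3]
t 7.8 pos [618.7 -22.9 112.3] xang 91.2 tilt 0.76 gap 0.085 F [-0.6 -0.7 -2.7]
tin side 0.88 [0.6078 0.0317]
tin top 0.71 [0.6081 0.0391]
```

apply_moves([
  [0,3,8,0],
  [1,2,10,0],
  [0,0,10,0],
  [0,0,5,0],
  [0,0,2,0],
  [0,0,0,0],
])

```text
time_s: 8.65
tool_pos: [0.6239, -0.021, 0.074]
tool_rot: [2.195, 2.241, 0.018]
force: [-1.2, -0.1, -2.5]
finger_gap: 0.089
```

apply_moves([
  [0,0,1,0],
  [0,0,0,0],
])

```text
time_s: 8.9
tool_pos: [0.6245, -0.0212, 0.0739]
tool_rot: [2.194, 2.24, 0.019]
force: [0.9, 0.5, -2.0]
finger_gap: 0.089
```

apply_moves([
  [0,0,1,0],
  [0,0,0,0],
])

```text
time_s: 9.15
tool_pos: [0.6249, -0.0213, 0.0736]
tool_rot: [2.194, 2.24, 0.02]
force: [0.0, -0.5, -2.6]
finger_gap: 0.087
```

apply_moves([
  [0,0,2,0],
])

```text
time_s: 9.28
tool_pos: [0.625, -0.0215, 0.0731]
tool_rot: [2.193, 2.24, 0.019]
force: [-9.5, 0.5, 14.5]
finger_gap: 0.085
```

apply_moves([
  [0,0,2,0],
])

```text
time_s: 9.4
tool_pos: [0.6253, -0.0216, 0.0731]
tool_rot: [2.193, 2.24, 0.018]
force: [-6.5, 1.2, 13.1]
finger_gap: 0.084
```

apply_moves([
  [0,0,0,0],
  [0,0,0,0],
  [0,0,0,0],
], fingers=-0.3)

```text
time_s: 9.78
tool_pos: [0.6264, -0.0217, 0.074]
tool_rot: [2.192, 2.238, 0.021]
force: [0.3, 0.1, 0.5]
finger_gap: 0.35
```

apply_moves([
  [0,0,-10,0],
  [0,0,-20,0],
  [0,0,-25,0],
  [0,0,-25,0],
  [-25,-40,-20,0],
  [0,-55,0,0],
  [0,-25,0,0],
  [0,0,0,0],
  [0,0,0,0],
], fingers=-0.3)

```text
time_s: 10.9
tool_pos: [0.5068, -0.0518, 0.1869]
tool_rot: [2.181, 2.228, 0.032]
force: [0.2, 0.9, 0.3]
finger_gap: 0.349
```

Run:
```python
from h import *
C={n:ctrl.read_camera(n) for n in("side","top")}
for n in C:
    for l,M,z in(("tin",TIN,.042),):
        d=ctrl.outline_of(n,l)[0]; print(l,n,d["p"],cfit(C[n],d["mask"],M,z,[.61,.03]).round(4))
    for d in ctrl.outline_of(n,"tare_top")[:2]:
        v,u=np.nonzero(d["mask"]); print("tare",n,d["p"],u.mean().round(1),v.mean().round(1),unproj(C[n],(u.mean(),v.mean()),.032)[:2].round(4))
togo([.5075,-.0235,.06])
ims=[cv2.resize(C[n]["img"][r:r+100,c:c+120,::-1],None,fx=3.3,fy=3.3,interpolation=2) for n,r,c in(("side",150,290),("top",110,260))]
cv2.imwrite("pics/a4.png",np.hstack(ims))
```

```text
tin side 0.98 [0.6277 0.035 ]
tare side 0.6 331.0 222.1 [ 0.5069 -0.0253]
tin top 0.77 [0.6287 0.0401]
t 11.2 pos [506.1 -51.5 185.4] xang 91.2 tilt 1.61 gap 0.347 F [-0.4  0.1  0.5]
to go (tool mm) [ 28.1  -1.5 125.4]
```

View pics/a4.png

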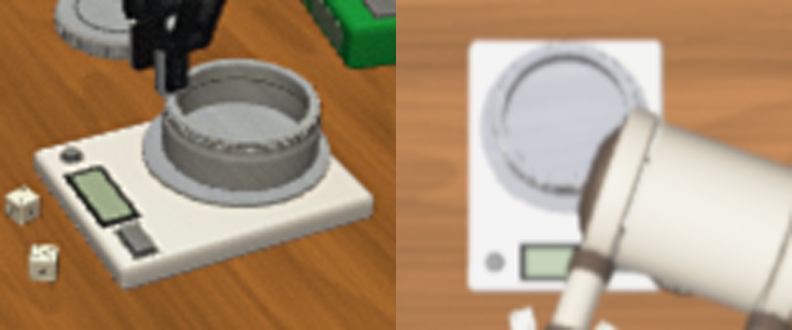

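apply_moves([
  [20,0,20,0],
  [8,1,40,0],
  [0,0,40,0],
  [0,0,10,0],
  [0,0,0,0],
], fingers=-1)

```text
time_s: 11.82
tool_pos: [0.5124, -0.0231, 0.0739]
tool_rot: [2.18, 2.229, 0.032]
force: [0.2, -0.1, 0.2]
finger_gap: -0.004
```

Run:
```python
from h import *
togo([.507,-.0245,.029])
```

```text
t 11.82 pos [512.4 -23.1  73.9] xang 91.3 tilt 1.77 gap -0.004 F [ 0.2 -0.1  0.2]
to go (tool mm) [-1.1 -6.8 44.7]
```

apply_moves([
  [-1,-5,15,0],
  [0,-1,15,0],
  [0,0,7,0],
  [0,0,0,0],
])

```text
time_s: 12.32
tool_pos: [0.5096, -0.0254, 0.0374]
tool_rot: [2.178, 2.225, 0.036]
force: [1.5, -0.2, 0.5]
finger_gap: -0.003
```

Run:
```python
from h import *
togo([.507,-.0245,.029])
c=ctrl.read_camera("side")
cv2.imwrite("pics/a5.png",cv2.resize(c["img"][150:250,280:410,::-1],None,fx=5,fy=5,interpolation=2))
```

```text
t 12.32 pos [509.6 -25.4  37.4] xang 91.2 tilt 2.07 gap -0.003 F [ 1.5 -0.2  0.5]
to go (tool mm) [ 1.  -2.9  8.3]
```

View pics/a5.png

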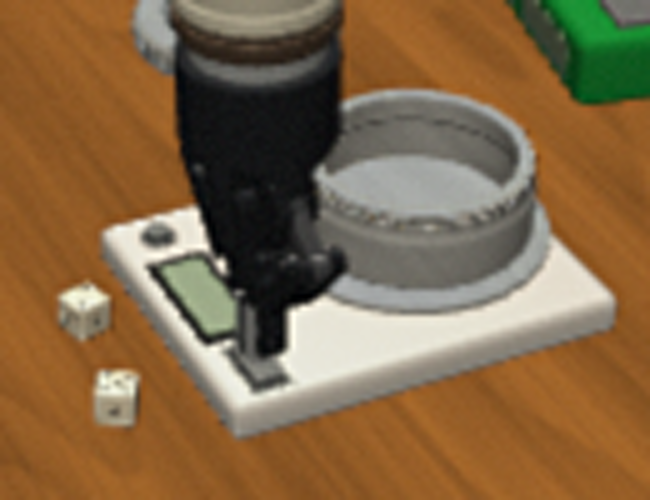

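Fingertips stand right over the tare key (key ~(260,365) in the crop). Press.

apply_moves([
  [0,-1,5,0],
  [0,0,4,0],
  [0,0,4,0],
])

```text
time_s: 12.75
tool_pos: [0.5102, -0.0258, 0.027]
tool_rot: [2.176, 2.225, 0.035]
force: [-16.4, 3.4, 40.4]
finger_gap: 0.002
```

apply_moves([
  [0,0,4,0],
  [0,0,4,0],
])

```text
time_s: 13.0
tool_pos: [0.5102, -0.0258, 0.0268]
tool_rot: [2.177, 2.232, 0.028]
force: [-21.2, 4.1, 45.9]
finger_gap: -0.002
```

apply_moves([
  [0,0,-8,0],
  [0,0,-30,0],
  [0,0,-40,0],
  [0,0,-40,0],
  [-40,-9,-15,0],
  [-50,-12,0,0],
  [-50,-12,0,0],
  [-50,-12,0,0],
  [-40,-8,0,0],
  [-20,0,0,0],
  [0,0,0,0],
], fingers=-1)

```text
time_s: 14.38
tool_pos: [0.461, -0.2842, 0.1658]
tool_rot: [2.168, 2.229, 0.032]
force: [-0.2, 0.6, 0.4]
finger_gap: -0.003
```

Run:
```python
from h import *
C={n:ctrl.read_camera(n) for n in("side","top")}
togo([.4545,-.2785,.055])
for n in C:
    for d in ctrl.outline_of(n,"rook_a")[:2]: print("rook",n,d["p"],cfit(C[n],d["mask"],ROOK,.024,[.5,-.29]).round(4))
    d=ctrl.outline_of(n,"tin")[0]; print("tin",n,d["p"],cfit(C[n],d["mask"],TIN,.042,[.61,.03]).round(4))
    for l in("platform","tare_top"):
        for d in ctrl.outline_of(n,l)[:1]:
            v,u=np.nonzero(d["mask"]); print(l,n,d["p"],u.mean().round(1),v.mean().round(1))
```

```text
t 14.47 pos [ 461.  -282.5  165.6] xang 91.7 tilt 2.12 gap -0.0 F [-0.1  0.9 -1.4]
to go (tool mm) [  5.  -10.4 110.3]
rook side 0.88 [ 0.4547 -0.278 ]
rook side 0.63 [ 0.5851 -0.3048]
tin side 0.9 [0.5904 0.0562]
platform side 0.66 341.0 200.3
tare_top side 0.65 331.0 221.9
rook top 0.63 [ 0.5832 -0.3058]
tin top 0.83 [0.6259 0.0343]
platform top 0.56 310.2 155.8
tare_top top 0.38 331.7 188.6
```

apply_moves([
  [3,-7,25,0],
  [1,-3,25,0],
  [0,0,10,0],
  [0,0,0,0],
], fingers=0.3, force=30)

```text
time_s: 15.38
tool_pos: [0.454, -0.28, 0.1056]
tool_rot: [2.163, 2.231, 0.032]
force: [-0.9, 0.3, -0.4]
finger_gap: 0.651
```

Run:
```python
from h import *
c=ctrl.read_camera("side")
togo([.4545,-.279,.055])
cv2.imwrite("pics/a6.png",cv2.resize(c["img"][220:330,310:450,::-1],None,fx=4,fy=4,interpolation=2))
```

```text
t 15.43 pos [ 454.3 -280.2  106.1] xang 91.8 tilt 2.34 gap 0.649 F [ 0.9 -0.4  0. ]
to go (tool mm) [ 1.8 -1.8 51. ]
```

View pics/a6.png

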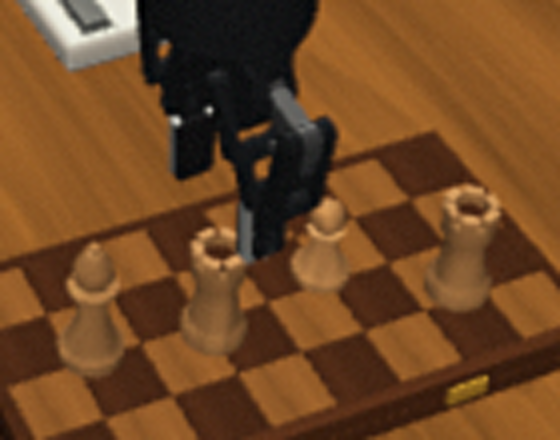

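apply_moves([
  [1,-1,20,0],
  [0,-1,20,0],
  [0,0,9,0],
  [0,0,2,0],
  [0,0,0,0],
])

```text
time_s: 16.05
tool_pos: [0.4583, -0.2834, 0.0598]
tool_rot: [2.154, 2.223, 0.032]
force: [-0.9, -0.5, -0.1]
finger_gap: 0.651
```

Run:
```python
from h import *
togo([.4545,-.279,.055])
```

```text
t 16.05 pos [ 458.3 -283.4   59.8] xang 91.8 tilt 2.9 gap 0.651 F [-0.9 -0.5 -0.1]
to go (tool mm) [ 4.6 -3.9  4.5]
```

apply_moves([
  [0,0,0,0],
  [0,0,0,0],
  [0,0,0,0],
  [0,0,0,0],
  [0,0,0,0],
], fingers=-1, force=30)

```text
time_s: 16.68
tool_pos: [0.4591, -0.2841, 0.0614]
tool_rot: [2.152, 2.221, 0.032]
force: [0.6, -0.2, 0.2]
finger_gap: 0.309
```

apply_moves([
  [0,0,-10,0],
  [0,0,-25,0],
  [0,0,-30,0],
  [0,0,-25,0],
  [15,7,-8,0],
  [30,15,0,0],
  [38,18,0,0],
  [38,18,0,0],
  [38,18,0,0],
  [38,18,0,0],
  [38,18,0,0],
  [38,18,0,0],
  [25,10,0,0],
  [15,6,0,0],
  [0,0,0,0],
  [0,0,0,0],
])

```text
time_s: 18.68
tool_pos: [0.5905, 0.0559, 0.1604]
tool_rot: [2.155, 2.229, 0.028]
force: [-1.6, 0.3, 0.1]
finger_gap: 0.313
```

Run:
```python
from h import *
C={n:ctrl.read_camera(n) for n in("side","top")}
togo([.611,.0345,.0865])
ims=[cv2.resize(C[n]["img"][r:r+110,c:c+130,::-1],None,fx=3,fy=3,interpolation=2) for n,r,c in(("side",130,290),("top",110,260))]
cv2.imwrite("pics/a7.png",np.hstack(ims))
```

```text
t 18.77 pos [590.6  55.6 160.5] xang 91.9 tilt 2.57 gap 0.312 F [ 0.2  0.7 -0.9]
to go (tool mm) [-20.5  16.6  75.1]
```

View pics/a7.png

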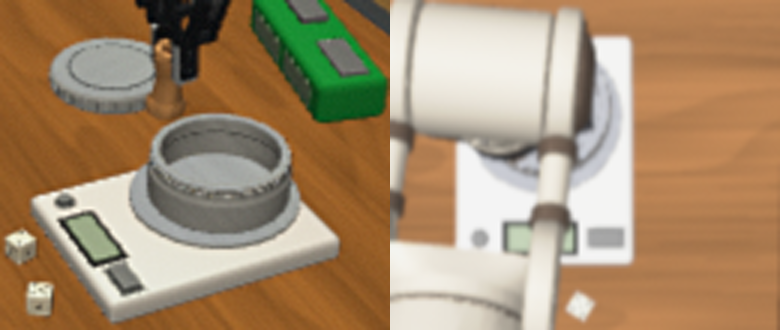

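apply_moves([
  [-10,10,0,0],
  [-10,7,0,0],
  [0,0,0,0],
  [0,0,10,0],
])

```text
time_s: 19.27
tool_pos: [0.611, 0.0319, 0.1525]
tool_rot: [2.158, 2.223, 0.031]
force: [-0.8, 0.1, -0.4]
finger_gap: 0.31
```

Run:
```python
from h import *
togo([.611,.0345,.0865])
```

```text
t 19.27 pos [611.   31.9 152.5] xang 91.7 tilt 2.74 gap 0.31 F [-0.8  0.1 -0.4]
to go (tool mm) [ 3.8 -2.8 65.9]
```

apply_moves([
  [2,-1,15,0],
  [2,-1,18,0],
  [0,-1,15,0],
  [0,0,8,0],
  [0,0,2,0],
  [0,0,0,0],
])

```text
time_s: 20.02
tool_pos: [0.6077, 0.0362, 0.087]
tool_rot: [2.161, 2.227, 0.026]
force: [0.5, -0.2, 0.4]
finger_gap: 0.312
```

Run:
```python
from h import *
togo([.611,.0345,.0865])
```

```text
t 20.02 pos [607.7  36.2  87. ] xang 91.7 tilt 2.4 gap 0.312 F [ 0.5 -0.2  0.4]
to go (tool mm) [-1.8  3.2  0.6]
```

apply_moves([
  [0,2,2,0],
  [0,0,0,0],
])

```text
time_s: 20.27
tool_pos: [0.6109, 0.0361, 0.0862]
tool_rot: [2.159, 2.226, 0.028]
force: [-0.2, -0.1, 0.3]
finger_gap: 0.309
```

apply_moves([
  [0,0,0,0],
  [0,0,0,0],
  [0,0,0,0],
], fingers=-0.08)

```text
time_s: 20.65
tool_pos: [0.6116, 0.036, 0.0871]
tool_rot: [2.158, 2.225, 0.029]
force: [0.6, 0.3, 0.4]
finger_gap: 0.463
```

apply_moves([
  [0,0,-15,0],
  [0,0,-25,0],
  [0,0,-30,0],
  [-20,0,-20,0],
  [-50,0,0,0],
  [-55,-5,0,0],
  [-55,-5,0,0],
  [-55,-5,0,0],
  [-55,-5,0,0],
  [-40,-5,0,0],
  [-10,0,0,0],
  [0,0,0,0],
])

```text
time_s: 22.15
tool_pos: [0.5961, -0.3138, 0.201]
tool_rot: [2.143, 2.217, 0.038]
force: [-0.8, 1.4, 0.4]
finger_gap: 0.464
```

Run:
```python
from h import *
C={n:ctrl.read_camera(n) for n in("side","top")}
togo([.584,-.305,.055])
for n in C:
    for d in ctrl.outline_of(n,"rook_a")[:3]:
        v,u=np.nonzero(d["mask"]); print("rook",n,d["p"],u.mean().round(),v.mean().round(),"on board:",cfit(C[n],d["mask"],ROOK,.024,[.5,-.29]).round(4),"in tin:",cfit(C[n],d["mask"],ROOK,.048,[.6,.03]).round(4))
    d=ctrl.outline_of(n,"tin")[0]; print("tin",n,d["p"],cfit(C[n],d["mask"],TIN,.042,[.61,.03]).round(4))
ims=[cv2.resize(C[n]["img"][r:r+110,c:c+130,::-1],None,fx=3,fy=3,interpolation=2) for n,r,c in(("side",130,290),("top",110,260))]
cv2.imwrite("pics/a8.png",np.hstack(ims))
```

```text
t 22.25 pos [ 596.3 -312.6  200.8] xang 92.0 tilt 3.58 gap 0.46 F [ 0.4 -0.8 -0. ]
to go (tool mm) [ 11.5 -20.4 144.6]
rook side 0.64 426.0 282.0 on board: [ 0.5846 -0.3049] in tin: [ 0.5677 -0.323 ]
rook side 0.55 355.0 180.0 on board: [0.6348 0.0889] in tin: [0.6162 0.0573]
tin side 0.81 [0.6285 0.0311]
rook top 0.41 308.0 153.0 on board: [0.6103 0.0426] in tin: [0.6065 0.0419]
tin top 0.72 [0.6276 0.0329]
```

View pics/a8.png

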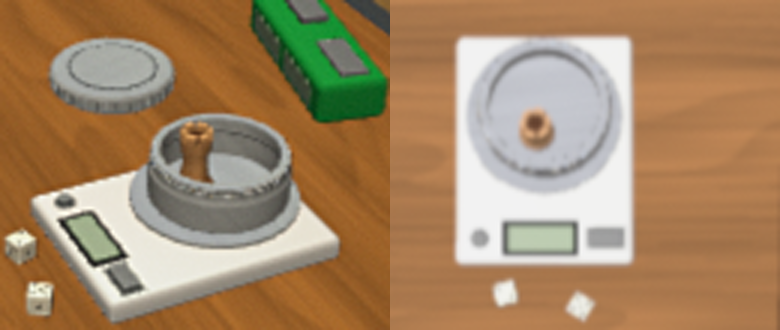

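apply_moves([
  [6,-10,25,0],
  [5,-8,35,0],
  [0,-2,30,0],
  [0,0,0,0],
], fingers=0.3)

```text
time_s: 22.95
tool_pos: [0.582, -0.3008, 0.1078]
tool_rot: [2.136, 2.223, 0.039]
force: [-0.2, 1.0, 0.0]
finger_gap: 0.649
```

Run:
```python
from h import *
togo([.584,-.305,.057])
```

```text
t 22.95 pos [ 582.  -300.8  107.8] xang 92.3 tilt 3.62 gap 0.649 F [-0.2  1.   0. ]
to go (tool mm) [-3.  -1.1 50.9]
```

apply_moves([
  [-1,-1,18,0],
  [0,-1,18,0],
  [0,-1,10,0],
  [0,0,3,0],
  [0,0,0,0],
])

```text
time_s: 23.58
tool_pos: [0.5843, -0.3042, 0.0592]
tool_rot: [2.131, 2.221, 0.039]
force: [0.0, -0.1, 0.3]
finger_gap: 0.653
```

Run:
```python
from h import *
togo([.584,-.305,.057])
```

```text
t 23.57 pos [ 584.3 -304.2   59.2] xang 92.3 tilt 3.92 gap 0.653 F [ 0.  -0.1  0.3]
to go (tool mm) [-0.8 -0.4  2.2]
```

apply_moves([
  [0,0,0,0],
  [0,0,0,0],
  [0,0,0,0],
  [0,0,0,0],
  [0,0,0,0],
], fingers=-1, force=30)

```text
time_s: 24.2
tool_pos: [0.5851, -0.3049, 0.0609]
tool_rot: [2.129, 2.218, 0.04]
force: [0.3, 0.8, 0.4]
finger_gap: 0.305
```

apply_moves([
  [0,0,-10,0],
  [0,0,-25,0],
  [0,0,-30,0],
  [0,0,-25,0],
  [15,4,-8,0],
  [30,8,0,0],
  [38,9,0,0],
  [38,9,0,0],
  [38,9,0,0],
  [38,9,0,0],
  [38,9,0,0],
  [38,9,0,0],
  [25,6,0,0],
  [15,3,0,0],
  [0,0,0,0],
  [0,0,0,0],
])

```text
time_s: 26.2
tool_pos: [0.638, 0.0338, 0.1544]
tool_rot: [2.132, 2.228, 0.037]
force: [-0.3, -0.1, -0.1]
finger_gap: 0.305
```

Run:
```python
from h import *
togo([.650,.030,.084])
```

```text
t 26.2 pos [638.   33.8 154.4] xang 92.5 tilt 3.58 gap 0.305 F [-0.3 -0.1 -0.1]
to go (tool mm) [-2.5  7.8 71. ]
```

apply_moves([
  [-1,7,0,0],
  [-1,4,0,0],
  [0,0,0,0],
])

```text
time_s: 26.58
tool_pos: [0.65, 0.0297, 0.1552]
tool_rot: [2.135, 2.224, 0.037]
force: [0.0, -0.0, -1.0]
finger_gap: 0.308
```

Run:
```python
from h import *
togo([.650,.030,.086])
```

```text
t 26.57 pos [650.   29.7 155.2] xang 92.3 tilt 3.6 gap 0.308 F [ 0. -0. -1.]
to go (tool mm) [ 2.1 -4.  69.1]
```

apply_moves([
  [1,-1,15,0],
  [1,-1,15,0],
  [0,-1,10,0],
  [0,0,0,0],
])

```text
time_s: 27.08
tool_pos: [0.6479, 0.0305, 0.1105]
tool_rot: [2.138, 2.226, 0.034]
force: [-0.2, -0.5, -0.1]
finger_gap: 0.306
```

Run:
```python
from h import *
togo([.650,.030,.086])
```

```text
t 27.07 pos [647.9  30.5 110.5] xang 92.3 tilt 3.42 gap 0.306 F [-0.2 -0.5 -0.1]
to go (tool mm) [ 0.   0.8 24.6]
```

apply_moves([
  [0,1,10,0],
  [0,1,8,0],
  [0,0,4,0],
  [0,0,2,0],
  [0,0,0,0],
])

```text
time_s: 27.7
tool_pos: [0.6521, 0.03, 0.0857]
tool_rot: [2.137, 2.225, 0.035]
force: [-0.3, 0.2, -0.3]
finger_gap: 0.304
```

apply_moves([
  [0,0,2,0],
])

```text
time_s: 27.82
tool_pos: [0.6526, 0.0299, 0.0842]
tool_rot: [2.136, 2.224, 0.036]
force: [0.5, -0.4, 0.1]
finger_gap: 0.307
```

apply_moves([
  [0,0,0,0],
  [0,0,0,0],
  [0,0,0,0],
], fingers=-0.08)

```text
time_s: 28.2
tool_pos: [0.653, 0.0299, 0.0848]
tool_rot: [2.135, 2.224, 0.037]
force: [-0.5, -0.1, -0.4]
finger_gap: 0.46
```

apply_moves([
  [0,0,-10,0],
  [0,0,-25,0],
  [0,0,-30,0],
  [-20,0,-30,0],
  [-50,-10,0,0],
  [-55,-20,0,0],
  [-55,-20,0,0],
  [-30,-20,0,0],
  [0,0,0,0],
  [0,0,0,0],
])

```text
time_s: 29.45
tool_pos: [0.5868, -0.1867, 0.1932]
tool_rot: [2.125, 2.218, 0.043]
force: [0.5, -0.0, -0.8]
finger_gap: 0.461
```

Run:
```python
from h import *
C={n:ctrl.read_camera(n) for n in("side","top")}
tool()
for n in C:
    for d in ctrl.outline_of(n,"rook_a")[:3]:
        print("rook",n,d["p"],"in tin:",cfit(C[n],d["mask"],ROOK,.048,[.6,.03]).round(4))
    d=ctrl.outline_of(n,"tin")[0]; print("tin",n,d["p"],cfit(C[n],d["mask"],TIN,.042,[.61,.03]).round(4))
ims=[cv2.resize(C[n]["img"][r:r+150,c:c+195,::-1],None,fx=2,fy=2,interpolation=2) for n,r,c in(("side",130,230),("top",110,250))]
cv2.imwrite("pics/a9.png",np.hstack(ims))
```

```text
t 29.55 pos [ 587.  -186.1  193. ] xang 92.5 tilt 4.27 gap 0.458 F [ 0.4  0.  -0.1]
rook side 0.77 in tin: [0.6169 0.0587]
rook side 0.64 in tin: [ 0.482  -0.0736]
rook side 0.48 in tin: [0.6575 0.0393]
tin side 0.74 [ 0.388 -0.273]
tin top 0.87 [0.6252 0.0334]
```

View pics/a9.png

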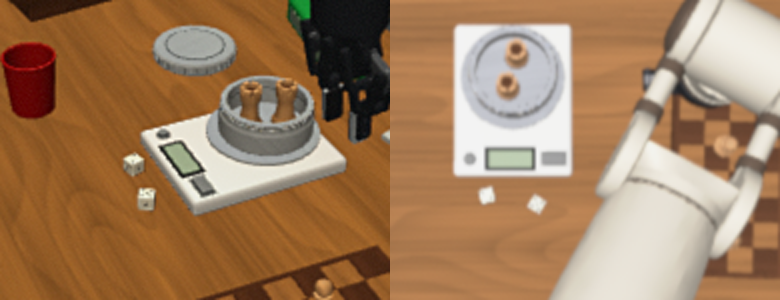

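Both rooks stand in the tin, centred on the platform, key up, arm clear. Handing in.

```bash
python3 -c "
from rig import ctrl
print(ctrl.hand_in())"
```

```text
the job is handed in; nothing more can be done
None
```

The job is done and handed in at about 29.6 s of the 72 s allowed; the hand-in gives no verdict.

- **Tin:** I pinched it by the neck wall and set it on the platform. The contact force rose to about 14 N as it touched down, then I let go. From the last overhead picture its centre is about 2 mm from the platform's (limit 20 mm); other estimates after placing gave 3 to 8 mm.
- **Tare key:** I pressed it with shut fingers, clear of the tin and platform. It was held on its stop at about 46 N, with the tip about 5 mm below the key's released height. Then I released it, before any rook was in the tin.
- **Rooks:** I lowered each into the tin and let go within a millimetre or two of the floor. The last picture shows both standing in it about 44 mm apart, and the arm clear of everything.
- **Other things:** the cup, lid and dice look unmoved in the last picture. I did not measure the pawn or bishop again after lifting the rooks.

**Checks that disagreed:** in the last round the side camera took something on the board for the tin, and one of its three rook reports was false. The overhead camera did not report the rooks, so I judged them from the picture. Tool tilt drifted to about 4° over the run, with no visible effect on the result.

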